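# Feel out two hinge-fork gaps with feeler blades

## Robot

A 6-joint arm with a two-finger parallel gripper is mounted at the origin on the work surface. World frame = base frame: x ahead of the robot, y to its left, z up, the work surface at z = 0. Lengths are in m, angles in rad, forces in N, time in s.
With the tool pointing down it reaches from about 0.35 to 0.775 m from the base axis. Payload 7.3 kg.
Tool frame: the origin (TCP) lies midway between the tips of the shut fingers; the grasp point (between the pads) lies robot.grasp_offset behind it (robot.grasp_offset is the distance from the TCP to the grasp point, in m); z points along the fingers, x is the direction in which the jaws open and shut, and the axes are right-handed (so a half turn about z gives the same grasp; the last joint's range is limited). The gripper opens to 92 mm and grips with 3 to 60 N. Pads are 19 mm wide; open, the fingers measure 130 mm over their backs; the gripper's body (75 mm by 190 mm) begins 47 mm behind the grasp point.
Start: joints at [-1.261, 0.342, 1.524, -0, 1.275, -0.146], TCP at [0.231, -0.471, 0.227] pointing down, gripper open.
Joint ranges: [-2.53, 2.53], [-0.77, 2.02], [0.04, 2.7], [-1, 4.14], [0.28, 2.66], [-3.11, 3.11]. Speed limits (rad/s): [2.57, 2.57, 3.14, 3.14, 3.14, 3.14].

## Interface

Orientations are given as [roll, pitch, yaw] about the fixed x, y, z axes, in that order (R = Rz(yaw) Ry(pitch) Rx(roll)).
In Python, from cell import robot gives the robot as it stands. The module is installed in compiled form; this text tells all that it offers.
- The arm moves only by the tool move_arm, never from a script. Its argument "increments" is a list of rows, each a list of 7 numbers: the finger opening in mm, from 0 to 91.8, then the shift along the tool's x, y, z in mm, then the turn, a rotation vector about the tool's x, y, z in rad. A call has 1 to 12 rows; each row shifts and turns the pose as measured when the row begins, along the tool's axes as they then stand; what a row does not reach is not made up. A row lasts 1/8 s, in which the tool goes at most 62.5 mm and 10.7 degrees, less where a joint would pass 70% of its speed; a pose out of reach is approached as far as the arm can. A call is refused whole if a number of a shift passes 62.5 or a number of a turn 0.188, either way. A call with a gripper value outside its range is refused whole. The fingers move at their own pace and stop on an object; "newtons" is the grip in N (left out, the last holds). Time passes only in rows, so rows that do not move let the fingers close. It gives the time, the measured TCP pose, the force and the opening at its end, in the units of the state.
- robot.observe(): the state, without advancing time (a new reading comes with each control period).
- robot.read_camera(name): name is "side" or "top"; returns a dict with "img" (384x512x3 uint8, red, green, blue), "fx", "fy", "cx", "cy" (pixels), "T" (4x4, takes a point from camera to world coordinates). Camera axes: x right, y down, z forward; pixel columns grow to the right and rows downward; lengths in m; the calibration is good to about 2 mm. A picture is of the moment at which its call begins. There is no depth.
- robot.hand_in(): hands the job in, once; it reports no verdict.
Trained networks look in the newest picture that a camera, given by its name, has taken for a name from the list of things; names that differ only in an ending like _2 or _b are one class to them, and where a whole thing is asked for, a point or a joint stands for the part that bears it (a point fixed in the world has none). Each returns a list of dicts, best first, with "conf" (0 to 1); they miss things now and then, are a little off and sometimes report something else, mostly with a low value. They report only what shows in the picture. A call takes as long as a camera call.
- robot.look_for(thing, camera): "rect" ([left, top, width, height] in pixels, round what is visible of it).
The state is a dict: "time": time; "qpos": joint angles; "qvel": joint speeds; "joint_efforts": joint torques, N m; "tool_pos": TCP position; "tool_rot": TCP orientation; "contact_force": force on the tool from outside, world axes, zero at the start; "torque": the same for the moment, N m; "opening": finger opening in m.
Only numpy, scipy, OpenCV 4.12 (cv2) and the standard library are available. Lean on these libraries where they do the work, as an engineer would, in place of code of your own. Each camera call takes 0.05 s, during which the arm holds its last target.

## Task

The two hinge forks on the trim tab's spar came out with different gaps: one takes the thick red-handled feeler blade, the other only the thin yellow-handled one, and which is which has to be felt. Holding the blades by their handles, slide the red one gently into the forks to feel where it goes in freely and where it jams; never force a jammed blade, the lugs are soft aluminium. Leave the red blade in the fork that takes it and the yellow one in the other, both lowered in (not dropped), let go, upright, about the middle of the fork and fully home with the collar down on the lugs; leave the grey blade in the rack and the other things on the bench where they are.

Things in the scene. Friction and masses are not known exactly. Their poses are not given: they have to be found in the camera images.
- thick: Red plastic handle of the thick feeler blade. Origin at the centre of its collar's underside, z up; the steel leaf hangs below. Collar 36 (x) by 22 (y) by 5 mm; above it the grip, 28 (x) by 18 (y) mm, 5 to 39 mm above the origin: pinch it across the 18 mm (y). About 80 g in all. Starts upright in the rack, collar resting on the rack's top.
- thick_leaf: Steel leaf of the red blade, fixed to its handle: 24 mm wide (x), 8 mm thick (y), 32 mm long. Origin at the centre of its lower end, 32 mm below the handle's origin; same axes as the handle.
- thin: Yellow plastic handle of the thin feeler blade, otherwise the same as the red handle.
- thin_leaf: Steel leaf of the yellow blade: 24 mm wide (x), 4 mm thick (y), 32 mm long, origin at the centre of its lower end, as for the red one.
- spare: Grey-handled blade of the same shape, not needed: it stays in the rack.
- rack: Wooden blade rack on the table, 200 (x) by 60 (y) by 60 mm high, fixed. Origin under its centre. The three blades stand in a row along its x, 60 mm apart, in any order, their thin direction along the rack's y.
- tab: Aluminium and blue trim tab, standing spar up in a plywood cradle, fixed. 320 mm long (y), cradle 130 mm wide (x); flat spar on top 60 mm wide, 140 mm above the table. Origin on the table under its centre.
- bracket_left: Steel doubler plate 56 (x) by 58 (y) by 3 mm on the tab's spar, fixed, the left one (tab's +y side). Origin at the centre of its underside, 140 mm above the table; y along the tab. A fixed aluminium hinge fork stands on it: two upright lugs 30 mm wide (x), 21 mm over both (y), a gap between them facing y, open at the top. A blade fully home has its leaf's lower end 13 mm above this origin.
- bracket_right: The right doubler plate (tab's -y side), also with a hinge fork that looks the same outside. One of the two forks takes the red blade, the other only the yellow one; which is which changes.
- tin_copper: Open steel tin of copper sheet-holder pins, 92 mm across, 85 mm high. Origin under its centre. Bystander.
- tin_steel: Open steel tin of dark sheet-holder pins, same size. Bystander.
- pliers: Blue-handled sheet-holder pliers lying flat, about 210 mm long. Bystander.
- marker: White and blue marker pen, 125 mm long. Bystander.
- deburrer: Green-handled deburring tool, 155 mm long. Bystander.
- rule: Short steel rule, 160 by 25 mm. Bystander.
- left_mouth (a point): Nominal middle of the left fork's mouth, level with its lug tops, 45 mm above the plate's origin. The fork was set by hand: its true middle is 1 to 2.2 mm off this point along y and up to 1.5 mm along x. Flared at 45 degrees from 15 mm wide at the top (so a blade touching one flare is pushed sideways, towards the middle) down to the parallel gap, 1.2 mm wider than the blade that fits it.
- right_mouth (a point): The same point of the right fork. In the fork that does not take it the red blade jams about 4 mm below the lug tops, held by both flares; in the one that does, it goes on 32 mm down until its collar sits on the lugs. The yellow blade would go loosely into the wide fork too, but does not belong there.

How it is judged:
By the outcome, as a careful person would: the job done as asked, in the order asked, and still so for the second after the job is handed in, with the robot touching nothing.
It also fails if it takes over 72 s, if anything falls off the work surface, if the arm or the gripper's body presses on something with over 40 N, if the wrist force passes 120 N, or if a joint passes its speed limit or range.

## Working session

There is one attempt and no reset: what is moved stays moved. The work goes in short steps, Python scripts to look and compute and a tool call to move; the robot and the scene stay as the last step left them, time stands still between calls to the robot, and variables do not carry over. Pictures are saved under pics/ and viewed, and the job is handed in when it is done.

Besides the shell and the picture viewer there is one more tool, called after ">>>" by a JSON object that holds its "name" and its "arguments". move_arm: Moves the arm, as the interface text tells. Its arguments: {"type":"object","properties":{"increments":{"type":"array"},"newtons":{"type":"number"}},"required":["increments"]}

```bash
mkdir -p pics
cat > h.py <<'E'
import numpy as np,cv2
from cell import robot
def snap(n,f,crop=None,s=1):
    c=robot.read_camera(n); im=c['img'][:,:,::-1]
    if crop: l,t,w,h=crop; im=im[t:t+h,l:l+w]
    if s!=1: im=cv2.resize(im,None,fx=s,fy=s,interpolation=cv2.INTER_CUBIC)
    cv2.imwrite('pics/'+f,im); return c
def ray(c,u,v,z):
    d=c['T'][:3,:3]@np.array([(u-c['cx'])/c['fx'],(v-c['cy'])/c['fy'],1]); o=c['T'][:3,3]
    return o+d*(z-o[2])/d[2]
def proj(c,p):
    q=c['T'][:3,:3].T@(np.array(p)-c['T'][:3,3]); return np.array([c['fx']*q[0]/q[2]+c['cx'],c['fy']*q[1]/q[2]+c['cy']])
E
python3 - <<'E'
from h import *
for n in('side','top'):
    c=snap(n,n+'0.png',s=1.5); print(n,c['fx'],c['cx'],c['cy'],c['T'].round(4).tolist())
    for t in('thick','thin','spare','rack','tab','bracket_left','bracket_right'):
        print(t,[(np.round(d['rect'],1).tolist(),round(d['conf'],2)) for d in robot.look_for(t,n)[:2]])
s=robot.observe(); print({k:np.round(v,4).tolist() for k,v in s.items()}, robot.grasp_offset)
E
```

```text
side 389.11132957314766 255.79134998785116 195.62581557899233 [[0.9714, -0.1159, 0.2073, 0.3213], [-0.2375, -0.4655, 0.8526, -0.8038], [-0.0023, -0.8774, -0.4797, 0.6299], [0.0, 0.0, 0.0, 1.0]]
thick [([307.0, 273.1, 18.0, 25.1], 0.85)]
thin [([283.7, 285.0, 14.9, 24.2], 0.83)]
spare [([200.6, 176.6, 27.8, 20.6], 0.6), ([253.1, 292.7, 18.2, 24.9], 0.59)]
rack [([241.5, 279.2, 94.8, 67.7], 0.79)]
tab [([246.6, 166.0, 85.3, 107.8], 0.69)]
bracket_left [([266.8, 173.0, 26.2, 9.3], 0.5)]
bracket_right [([285.6, 197.8, 27.7, 15.5], 0.6)]
top 403.931258508172 253.480106864479 194.75127245162693 [[0.0083, -0.9947, 0.103, 0.4284], [-0.9999, -0.0089, -0.0051, 0.0735], [0.006, -0.1029, -0.9947, 1.304], [0.0, 0.0, 0.0, 1.0]]
thick [([345.0, 177.7, 9.9, 15.8], 0.52)]
thin [([353.2, 202.1, 4.1, 8.0], 0.52)]
spare []
rack [([334.1, 169.0, 30.7, 68.9], 0.81)]
tab [([191.9, 154.6, 112.2, 42.5], 0.69), ([344.5, 178.8, 10.1, 11.9], 0.58)]
bracket_left [([213.0, 159.6, 23.2, 18.0], 0.57)]
bracket_right [([268.9, 156.8, 20.2, 21.6], 0.55)]
{'time': 0.8, 'qpos': [-1.261, 0.342, 1.5241, -0.0, 1.2754, -0.146], 'qvel': [-0.0014, -0.0, -0.0006, 0.0014, -0.0013, 0.0], 'joint_efforts': [0.0013, -43.1085, -24.4471, 0.072, 0.048, -0.0], 'tool_pos': [0.2311, -0.4714, 0.2267], 'tool_rot': [3.1416, -0.0, -1.115], 'contact_force': [-0.3263, -0.0702, -0.2276], 'torque': [-0.014, -0.0048, -0.0014], 'opening': 0.0913} 0.0188
```

View pics/side0.png

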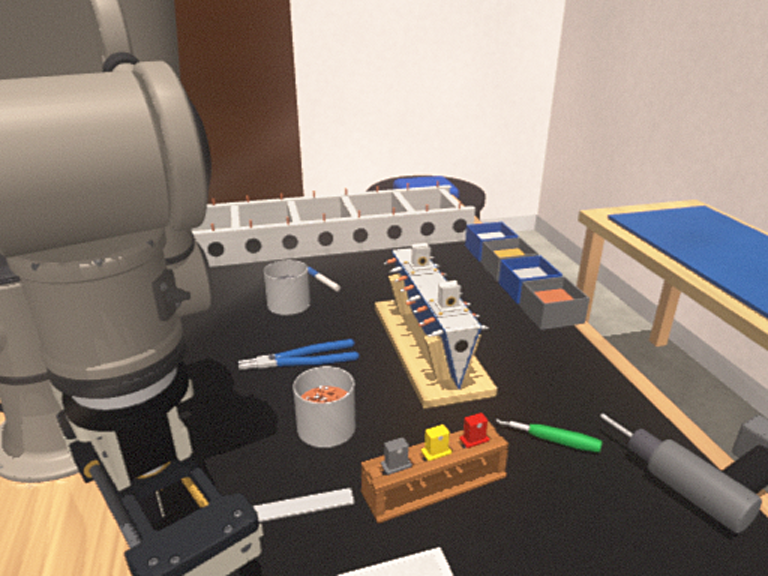

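View pics/top0.png

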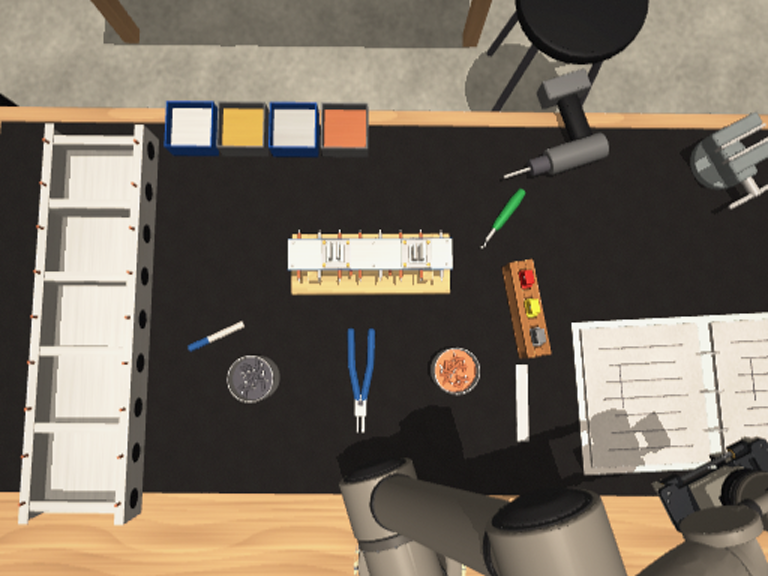

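Run:
```python
from h import *
snap('side','s1.png',(225,150,130,200),3)
c=snap('top','t1.png',(180,140,200,110),4)
```

```text
(no output)
```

View pics/s1.png

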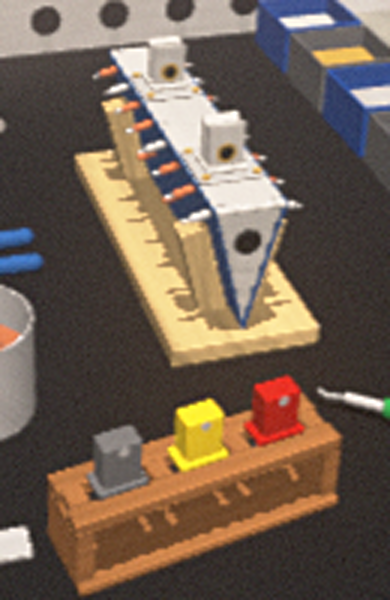

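View pics/t1.png

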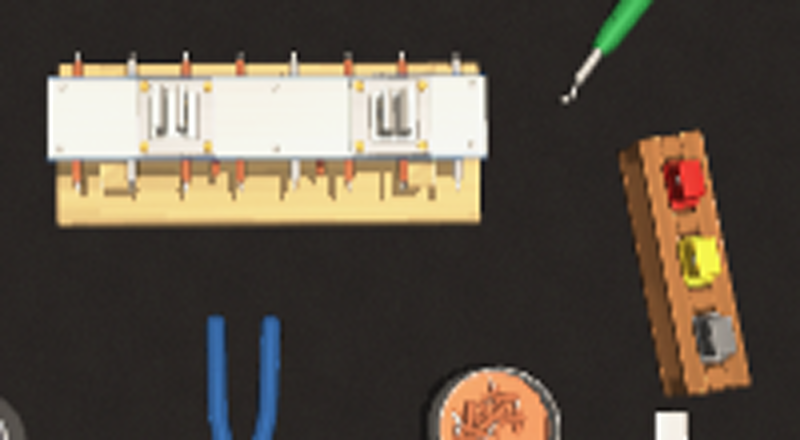

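Run:
```python
from h import *
c=robot.read_camera('top');d=robot.read_camera('side')
import pickle; pickle.dump((c,d),open('cam.pkl','wb'))
def cr(c,f,l,t,w,h,s):
    cv2.imwrite('pics/'+f,cv2.resize(c['img'][t:t+h,l:l+w,::-1],None,fx=s,fy=s,interpolation=cv2.INTER_CUBIC))
cr(c,'t2.png',330,168,50,74,8); cr(c,'t3.png',188,150,120,50,6.5 and 6); cr(d,'s2.png',236,265,106,85,7); cr(d,'s3.png',245,155,85,90,6)
```

```text
(no output)
```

View pics/t2.png

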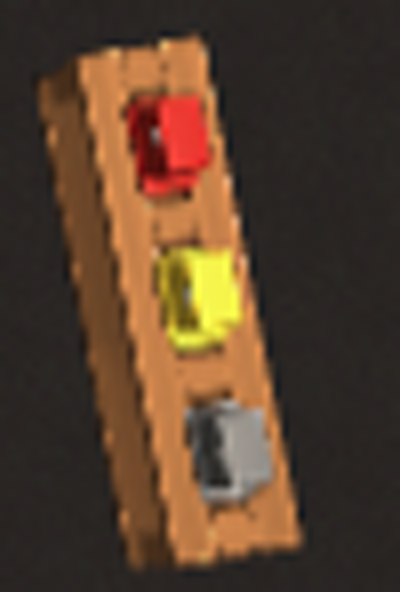

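View pics/t3.png

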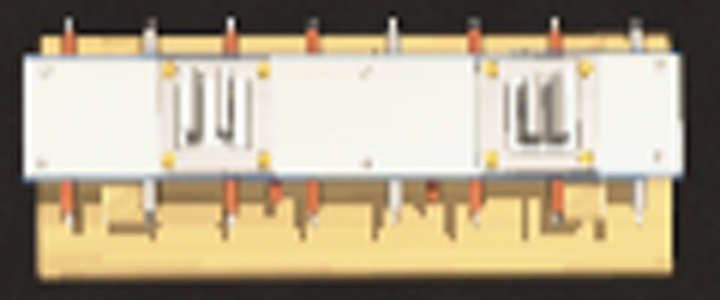

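View pics/s2.png

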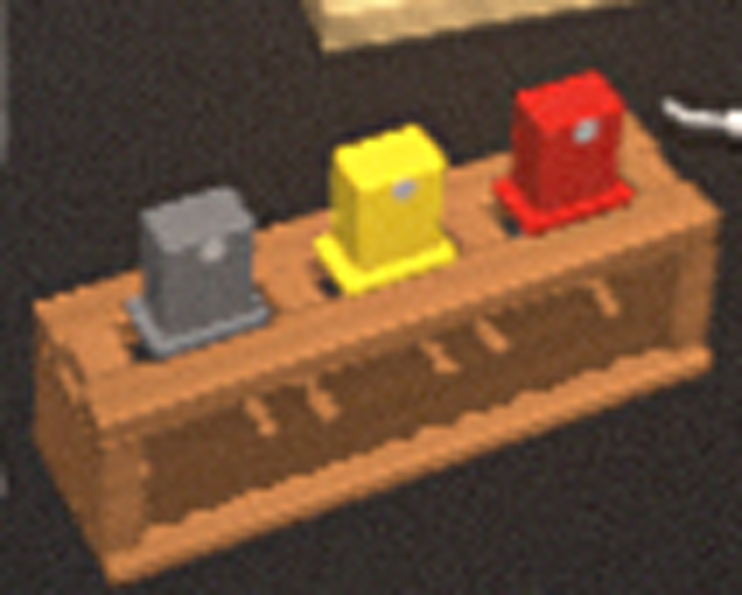

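View pics/s3.png

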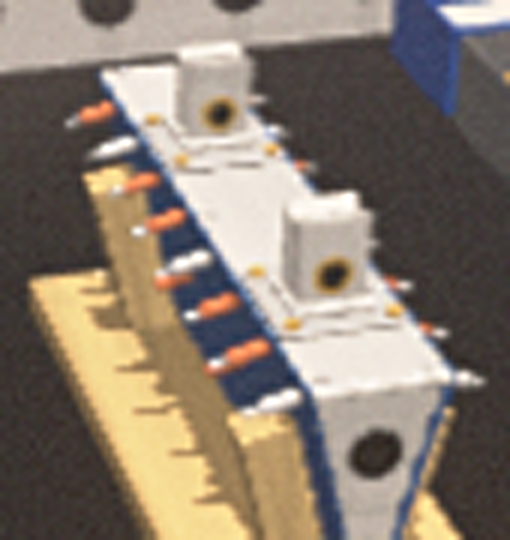

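Run:
```python
from h import *
import pickle
from scipy.optimize import least_squares
c,d=pickle.load(open('cam.pkl','rb'))
def o(u,v,s,l,t): return np.array([(u+.5)/s-.5+l,(v+.5)/s-.5+t])
def fit(pts,x0):
    def f(p,only=None):
        r=[]
        for cam,uv,(x,y,z) in pts:
            C,S=np.cos(p[2]),np.sin(p[2])
            r.append(proj(cam,[p[0]+C*x-S*y,p[1]+S*x+C*y,z])-uv)
        return np.ravel(r)
    for nm,sel in(('both',pts),('top',[q for q in pts if q[0] is c]),('side',[q for q in pts if q[0] is d])):
        P=pts; pts=sel
        g=least_squares(f,x0); print(nm,g.x.round(4),g.fun.round(1).tolist()); pts=P
T=lambda u,v,:o(u,v,8,330,168); S=lambda u,v:o(u,v,7,236,265)
# rack x axis toward far (+x world) ~ ; top-cam up = +x
a,b=.1,.03
fit([(c,T(80,55),(a,b,.06)),(c,T(202,38),(a,-b,.06)),(c,T(300,545),(-a,-b,.06)),(c,T(178,565),(-a,b,.06)),
 (d,S(105,425),(-a,-b,.06)),(d,S(718,212),(a,-b,.06)),(d,S(38,305),(-a,b,.06)),(d,S(118,582),(-a,-b,0)),(d,S(710,365),(a,-b,0))],[.45,-.2,.2])
T=lambda u,v,:o(u,v,6,188,150); S=lambda u,v:o(u,v,6,245,155)
a,b=.03,.16
fit([(c,T(24,56),(a,b,.14)),(c,T(682,56),(a,-b,.14)),(c,T(682,178),(-a,-b,.14)),(c,T(24,178),(-a,b,.14)),
 (d,S(450,380),(a,-b,.14)),(d,S(310,392),(-a,-b,.14)),(d,S(103,72),(-a,b,.14))],[.5,.05,0])
for n,us in(('L',(176,251)),('R',(508,576))):
    for u in us:
        for v in(68,148): print(n,ray(c,*T(u,v),.185).round(4))
# plates at z .143
for n,us in(('L',(160,270)),('R',(480,598))):
    for u in us: print(n,ray(c,*T(u,120),.143).round(4))
for q in((80,278),(80,125)):pass
# handle tops z=.099
T=lambda u,v,:o(u,v,8,330,168)
for n,u,v in(('red',188,132),('yel',217,288),('gry',246,450)): print(n,ray(c,*T(u,v),.099).round(4))
print(robot.observe()['time'])
```

```text
both [ 0.5296 -0.2418  0.1882] [-2.3, 0.3, 1.3, -1.0, 2.4, -1.0, -1.5, 0.1, 0.8, 1.3, 1.2, 0.6, -1.7, -2.6, -0.8, 0.7, -0.4, -0.2]
top [ 0.5284 -0.2418  0.1732] [-1.8, 0.5, 1.8, -0.5, 1.9, -0.3, -2.0, 0.4]
side [ 0.5299 -0.2416  0.1954] [1.2, 1.4, 1.2, 0.2, -1.6, -2.4, -0.4, 0.8, -0.5, -0.6]
both [0.6247 0.0877 0.0076] [0.4, -0.3, 0.2, -0.1, 0.5, -0.1, 0.1, -0.3, 0.1, -1.1, -0.4, 0.2, -0.8, -0.8]
top [0.624  0.0886 0.0093] [0.1, -0.0, -0.1, 0.0, 0.2, -0.0, -0.2, 0.0]
side [6.253e-01 8.510e-02 5.000e-04] [0.3, -0.5, -0.3, 0.8, -0.0, -0.5]
L [0.6388 0.1712 0.185 ]
L [0.601  0.1705 0.185 ]
L [0.6391 0.1361 0.185 ]
L [0.6013 0.1356 0.185 ]
R [0.6403 0.0158 0.185 ]
R [0.6024 0.0157 0.185 ]
R [ 0.6406 -0.0161  0.185 ]
R [ 0.6027 -0.0161  0.185 ]
L [0.6211 0.1822 0.143 ]
L [0.6216 0.1289 0.143 ]
R [0.6225 0.0271 0.143 ]
R [ 0.6231 -0.0301  0.143 ]
red [ 0.5882 -0.2324  0.099 ]
yel [ 0.5293 -0.2422  0.099 ]
gry [ 0.4689 -0.252   0.099 ]
1.0
```

Run:
```python
from h import *
import pickle
from scipy.optimize import least_squares
c,d=pickle.load(open('cam.pkl','rb'))
im=c['img'][:,:,::-1].astype(float)
a=cv2.resize(im[155:182,210:238],None,fx=13,fy=13,interpolation=cv2.INTER_NEAREST)
b=cv2.resize(im[155:182,264:292],None,fx=13,fy=13,interpolation=cv2.INTER_NEAREST)
cv2.imwrite('pics/f1.png',np.clip(np.hstack([a,b]),0,255))
def o(u,v,s,l,t): return np.array([(u+.5)/s-.5+l,(v+.5)/s-.5+t])
T=lambda u,v,:o(u,v,8,330,168); S=lambda u,v:o(u,v,7,236,265)
for n,t,s in(('red',(188,132),(570,98)),('yel',(217,288),(388,152)),('gry',(246,450),(197,212))):
    g=least_squares(lambda p:np.r_[proj(c,[p[0],p[1],.099])-T(*t),proj(d,[p[0],p[1],.099])-S(*s)],[.5,-.2]); print(n,g.x.round(4),g.fun.round(1), ray(d,*S(*s),.099).round(4))
for k in('thick','thin','spare'):
  print(k,[(np.round(q['rect'],1).tolist()) for q in robot.look_for(k,'top')[:1]])
def dr(cam,P): print([proj(cam,p).round(1).tolist() for p in P])
```

```text
red [ 0.5884 -0.2332] [ 0.3 -0.1 -0.1 -0.2] [ 0.5882 -0.234   0.099 ]
yel [ 0.5294 -0.2427] [ 0.2 -0.  -0.  -0.1] [ 0.5294 -0.2432  0.099 ]
gry [ 0.47  -0.253] [ 0.3 -0.4 -0.3 -0.2] [ 0.4704 -0.2536  0.099 ]
thick [[342.8, 177.6, 10.6, 12.9]]
thin [[353.0, 201.4, 5.8, 9.3]]
spare [[355.2, 219.8, 8.7, 8.0]][ WARN:0@0.613] global loadsave.cpp:1063 imwrite_ Unsupported depth image for selected encoder is fallbacked to CV_8U.
```

View pics/f1.png

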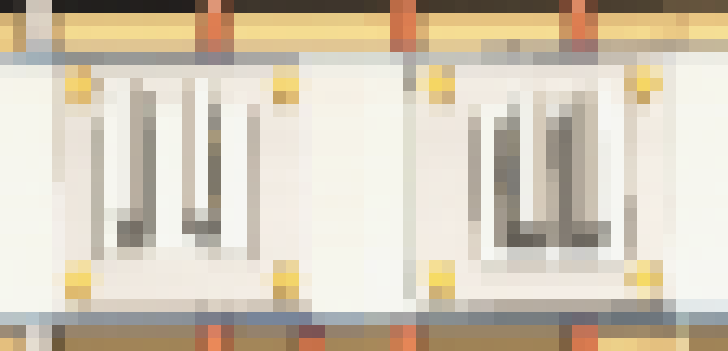

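Run:
```python
from h import *
import pickle
c,d=pickle.load(open('cam.pkl','rb'))
for n,u in(('L',223.4),('R',277.3)):
    p=ray(c,u,168.5,.143); print(n,p.round(4))
    for z in(.143,.185):
        for dy in(-.0105,-.0075,0,.0075,.0105):
            q=proj(c,[p[0]-.015,p[1]+dy,z]); r=proj(c,[p[0]+.015,p[1]+dy,z])
            off=210 if n=='L' else 264-28
            print(z,dy,((q[0]+.5-off)*13).round(),((q[1]+.5-155)*13).round(),((r[1]+.5-155)*13).round())
```

```text
L [0.6245 0.1556 0.143 ]
0.143 -0.0105 227.0 249.0 116.0
0.143 -0.0075 213.0 249.0 116.0
0.143 0 180.0 248.0 116.0
0.143 0.0075 146.0 248.0 116.0
0.143 0.0105 133.0 248.0 115.0
0.185 -0.0105 215.0 219.0 81.0
0.185 -0.0075 201.0 218.0 81.0
0.185 0 166.0 218.0 81.0
0.185 0.0075 131.0 218.0 81.0
0.185 0.0105 118.0 218.0 80.0
R [ 0.626  -0.0012  0.143 ]
0.143 -0.0105 590.0 249.0 116.0
0.143 -0.0075 577.0 249.0 116.0
0.143 0 543.0 248.0 116.0
0.143 0.0075 510.0 248.0 116.0
0.143 0.0105 496.0 248.0 115.0
0.185 -0.0105 605.0 219.0 81.0
0.185 -0.0075 591.0 218.0 81.0
0.185 0 556.0 218.0 81.0
0.185 0.0075 521.0 218.0 81.0
0.185 0.0105 507.0 218.0 80.0
```

```bash
cat >> h.py <<'E'
from scipy.spatial.transform import Rotation as Ro
def rel(p,yaw=None,n=1):
    """print tool-frame shift (mm) from now to p, and turn rotvec"""
    s=robot.observe(); R=Ro.from_euler('xyz',s['tool_rot']); d=R.inv().apply(np.array(p)-s['tool_pos'])*1e3
    t=(R.inv()*Ro.from_euler('xyz',[np.pi,0,yaw])).as_rotvec() if yaw is not None else 0
    print('shift',d.round(2),'turn',np.round(t,4),'F',np.round(s['contact_force'],2),'tq',np.round(s['torque'],3),'pos',np.round(s['tool_pos'],4),'rot',np.round(s['tool_rot'],4),'t',round(s['time'],2),'op',round(s['opening'],4))
E
python3 -c "
from h import *
rel([.588,-.233,.150],-1.400)"
```

```text
shift [ -56.98 -425.38   76.75] turn [-0.00e+00 -1.00e-04  2.85e-01] F [ 0.26  0.95 -0.65] tq [ 0.023 -0.018 -0.025] pos [ 0.2311 -0.4714  0.2268] rot [-3.1416e+00 -1.0000e-04 -1.1150e+00] t 1.15 op 0.092
```

>>> {"name": "move_arm", "arguments": {"increments": [[91,0,0,-5,0,0,0.142],[91,0,0,-5,0,0,0.143]]}}

```text
time: 1.4
tool_pos: [0.2311, -0.4712, 0.2366]
tool_rot: [3.141, 0.001, -1.408]
contact_force: [-0.6, -0.4, -0.4]
opening: 0.0908
```

```bash
python3 -c "
from h import *
rel([.588,-.233,.150],-1.400)"
```

```text
shift [-177.02 -390.86   86.69] turn [ 0.0001  0.0009 -0.0078] F [-0.61 -0.38 -0.37] tq [ 0.082 -0.042 -0.01 ] pos [ 0.2311 -0.4712  0.2366] rot [ 3.1415e+00  9.0000e-04 -1.4078e+00] t 1.4 op 0.0908
```

>>> {"name": "move_arm", "arguments": {"increments": [[50,-20,-46,6,0,0,0],[50,-20,-46,6,0,0,0],[50,-20,-46,6,0,0,0],[50,-20,-46,6,0,0,0],[50,-20,-46,6,0,0,0],[50,-20,-46,6,0,0,0],[50,-20,-46,6,0,0,0],[50,-20,-46,6,0,0,-0.008],[50,0,0,0,0,0,0]]}}

```text
time: 2.52
tool_pos: [0.5794, -0.2496, 0.187]
tool_rot: [-3.141, -0.003, -1.405]
contact_force: [0.3, -0.9, 0.4]
opening: 0.05
```

```bash
python3 -c "
from h import *
rel([.588,-.233,.071],-1.400)
snap('side','s4.png',(220,180,140,150),4);snap('top','t4.png',(310,140,80,100),6)"
```

```text
shift [-15.29 -11.17 115.96] turn [-0.0005 -0.0028 -0.0051] F [ 0.33 -0.88  0.36] tq [ 0.022  0.02  -0.012] pos [ 0.5794 -0.2496  0.187 ] rot [-3.1410e+00 -2.8000e-03 -1.4051e+00] t 2.52 op 0.05
```

View pics/s4.png

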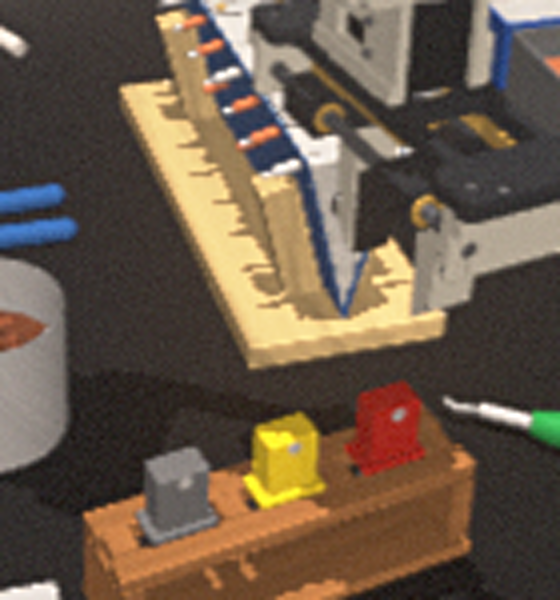

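View pics/t4.png

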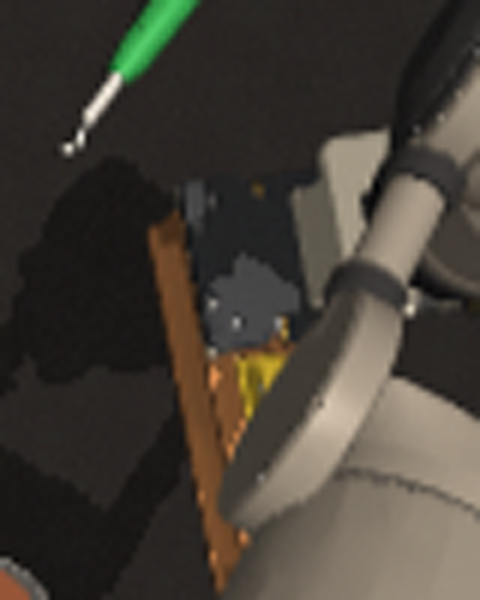

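>>> {"name": "move_arm", "arguments": {"increments": [[50,-15,-11,35,0,0,-0.005],[50,0,0,35,0,0,0],[50,0,0,0,0,0,0]]}}

```text
time: 3.0
tool_pos: [0.5837, -0.2391, 0.1182]
tool_rot: [-3.14, -0.006, -1.408]
contact_force: [-0.6, -0.2, -0.5]
opening: 0.05
```

```bash
python3 -c "
from h import *
rel([.588,-.233,.071],-1.400)
snap('side','s5.png',(220,180,140,150),4)"
```

```text
shift [-5.6  -5.16 47.22] turn [-0.0013 -0.0063 -0.008 ] F [-0.57 -0.22 -0.49] tq [ 0.025  0.017 -0.022] pos [ 0.5837 -0.2391  0.1182] rot [-3.1403 -0.0063 -1.408 ] t 3.0 op 0.05
```

View pics/s5.png

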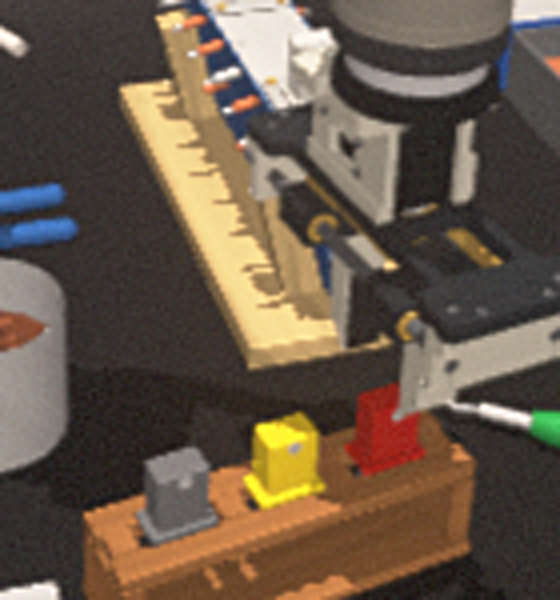

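>>> {"name": "move_arm", "arguments": {"increments": [[50,-5.5,-5,8,-0.001,-0.006,-0.008],[50,-2,-2,10,0,0,0],[50,0,0,5,0,0,0],[50,0,0,0,0,0,0]]}}

```text
time: 3.55
tool_pos: [0.5922, -0.2327, 0.1001]
tool_rot: [-3.133, -0.006, -1.401]
contact_force: [0.8, 0.0, 0.4]
opening: 0.0497
```

```bash
python3 -c "
from h import *
rel([.588,-.233,.071],-1.400)"
```

```text
shift [-0.64  4.47 29.09] turn [-0.0084 -0.0063 -0.0012] F [0.8  0.04 0.43] tq [0.007 0.018 0.014] pos [ 0.5922 -0.2327  0.1001] rot [-3.1332 -0.0063 -1.4013] t 3.55 op 0.0497
```

>>> {"name": "move_arm", "arguments": {"increments": [[50,0,4,0,-0.008,-0.006,0],[50,0,0,0,0,0,0]]}}

```text
time: 3.8
tool_pos: [0.5882, -0.2336, 0.1005]
tool_rot: [-3.141, -0.0, -1.401]
contact_force: [0.2, -0.1, 0.1]
opening: 0.0497
```

```bash
python3 -c "
from h import *
rel([.588,-.233,.071],-1.400)"
```

```text
shift [-0.61  0.1  29.49] turn [-0.0002 -0.0002 -0.0011] F [ 0.16 -0.12  0.11] tq [-0.006  0.033 -0.   ] pos [ 0.5882 -0.2336  0.1005] rot [-3.1414e+00 -2.0000e-04 -1.4011e+00] t 3.8 op 0.0497
```

>>> {"name": "move_arm", "arguments": {"increments": [[50,-0.6,0,12,0,0,0],[50,0,0,12,0,0,0],[50,0,0,6,0,0,0],[50,0,0,0,0,0,0]], "newtons": 25}}

```text
time: 4.3
tool_pos: [0.5877, -0.2328, 0.0677]
tool_rot: [3.141, 0.0, -1.401]
contact_force: [-0.2, -0.4, -0.0]
opening: 0.05
```

```bash
python3 -c "
from h import *
rel([.588,-.233,.071],-1.400)
snap('side','s6.png',(260,220,100,100),6)"
```

```text
shift [ 0.23 -0.27 -3.26] turn [ 0.0006  0.0005 -0.0013] F [-0.2  -0.42 -0.05] tq [0.015 0.015 0.02 ] pos [ 0.5877 -0.2328  0.0677] rot [ 3.1409e+00  5.0000e-04 -1.4013e+00] t 4.3 op 0.05
```

View pics/s6.png

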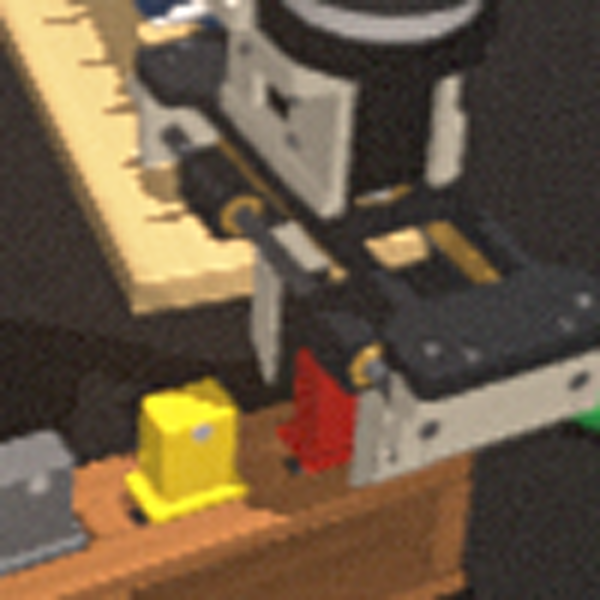

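>>> {"name": "move_arm", "arguments": {"increments": [[30,0,0,-2,0,0,0],[17,0,0,0,0,0,0],[16,0,0,0,0,0,0],[15,0,0,0,0,0,0],[12,0,0,0,0,0,0],[10,0,0,0,0,0,0]], "newtons": 25}}

```text
time: 5.1
tool_pos: [0.5884, -0.2332, 0.0713]
tool_rot: [-3.14, -0.001, -1.401]
contact_force: [-0.3, -0.5, -0.5]
opening: 0.0178
```

```bash
python3 -c "
from h import *
rel([.588,-.233,.071],-1.400)"
```

```text
shift [-0.27  0.41  0.31] turn [-0.0013 -0.0011 -0.0012] F [-0.28 -0.48 -0.53] tq [ 0.004 -0.002 -0.012] pos [ 0.5884 -0.2332  0.0713] rot [-3.1403e+00 -1.1000e-03 -1.4012e+00] t 5.1 op 0.0178
```

>>> {"name": "move_arm", "arguments": {"increments": [[10,0,0,-15,0,0,0],[10,0,0,-30,0,0,0],[10,0,0,-45,0,0,0],[10,0,0,-50,0,0,0],[10,0,0,-40,0,0,0.08],[10,0,0,-15,0,0,0.08],[10,0,0,0,0,0,0]]}}

```text
time: 5.98
tool_pos: [0.5878, -0.2328, 0.2788]
tool_rot: [-3.136, -0.003, -1.565]
contact_force: [-0.2, -0.4, -0.6]
opening: 0.0178
```

```bash
python3 -c "
from h import *
rel([.626,-.001,.255],-1.563)
snap('side','s7.png',(200,130,160,150),4)"
```

```text
shift [-231.66  -39.39   23.37] turn [-0.0052 -0.0029 -0.002 ] F [-0.23 -0.39 -0.63] tq [0.067 0.074 0.04 ] pos [ 0.5878 -0.2328  0.2788] rot [-3.1363e+00 -2.9000e-03 -1.5650e+00] t 5.97 op 0.0178
```

View pics/s7.png

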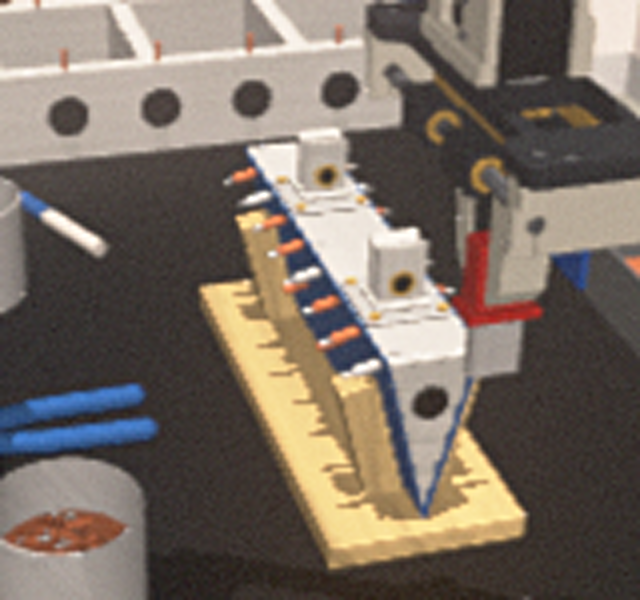

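>>> {"name": "move_arm", "arguments": {"increments": [[10,-45,-8,0,-0.005,-0.003,0],[10,-45,-8,2,0,0,0],[10,-45,-8,2,0,0,0],[10,-40,-7,2,0,0,0],[10,-30,-5,2,0,0,0],[10,0,0,0,0,0,0]]}}

```text
time: 6.78
tool_pos: [0.6194, -0.0213, 0.2621]
tool_rot: [3.128, 0.004, -1.556]
contact_force: [-0.4, -0.5, -0.2]
opening: 0.0179
```

```bash
python3 -c "
from h import *
rel([.626,-.001,.235],-1.563)"
```

```text
shift [-20.11  -7.24  27.09] turn [0.014  0.0043 0.007 ] F [-0.39 -0.55 -0.18] tq [ 0.029  0.048 -0.014] pos [ 0.6194 -0.0213  0.2621] rot [ 3.1276  0.0043 -1.556 ] t 6.78 op 0.0179
```

>>> {"name": "move_arm", "arguments": {"increments": [[10,-20,-7,8,0.014,0.004,0.007],[10,0,0,0,0,0,0],[10,0,0,0,0,0,0]]}}

```text
time: 7.15
tool_pos: [0.6251, -0.0035, 0.252]
tool_rot: [3.138, -0.001, -1.562]
contact_force: [0.7, -0.6, -0.9]
opening: 0.0177
```

```bash
python3 -c "
from h import *
rel([.626,-.001,.235],-1.563)
snap('side','s8.png',(250,150,90,75),8);snap('top','t8.png',(200,140,120,60),6)"
```

```text
shift [-2.54 -0.98 16.95] turn [ 0.004  -0.0011  0.0012] F [ 0.65 -0.58 -0.89] tq [-0.011  0.03  -0.09 ] pos [ 0.6251 -0.0035  0.252 ] rot [ 3.1376e+00 -1.1000e-03 -1.5618e+00] t 7.15 op 0.0177
```

View pics/s8.png

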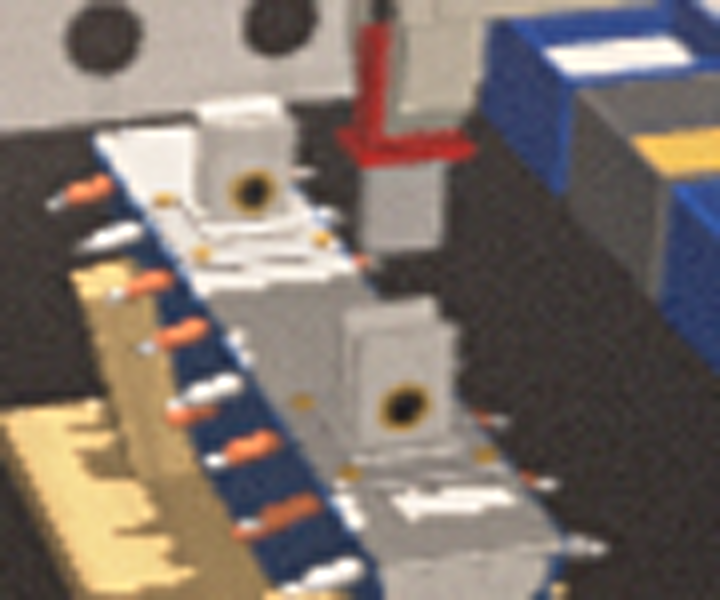

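View pics/t8.png

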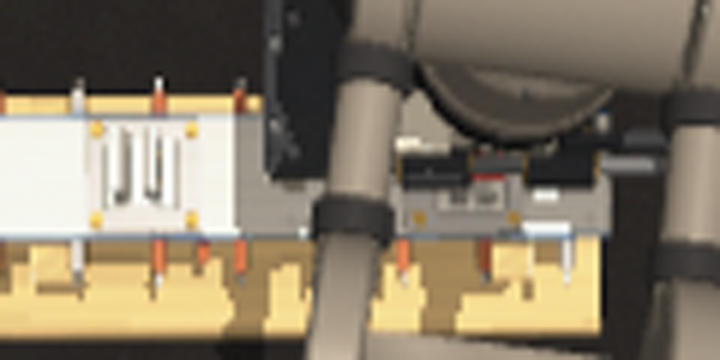

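Run:
```python
from h import *
import pickle
c,d=pickle.load(open('cam.pkl','rb'))
P=lambda p:((proj(d,p)+.5-[250,150])*8-.5).round(1)
s=robot.observe(); R=Ro.from_euler('xyz',s['tool_rot']);t=s['tool_pos']
# tool x=-y world ; handle x = tool -y
for n,q in(('collar under near L',(.011,.018,-.0113)),('near R',(.011,-.018,-.0113)),('leaf low near L',(.004,.012,-.0433)),('leaf low near R',(.004,-.012,-.0433))):
    print(n,P(t+R.apply([q[0],q[1],-q[2]])))
for n,m in(('R',(.626,-.0012)),('L',(.6245,.1556))):
    for dx in(-.015,.015):
        for dy in(-.0105,.0105): print(n,dx,dy,P([m[0]+dx,m[1]+dy,.185]),P([m[0]+dx,m[1]+dy,.143]))
```

```text
collar under near L [359.  168.3]
near R [473.6 155.9]
leaf low near L [365. 253.]
leaf low near R [439.8 244.4]
R -0.015 -0.0105 [359.3 329.5] [353.2 448.7]
R -0.015 0.0105 [337.5 298.7] [332.  416.4]
R 0.015 -0.0105 [452.3 318.4] [444.3 437.1]
R 0.015 0.0105 [428.9 288. ] [421.5 405.2]
L -0.015 -0.0105 [209.9 124.8] [207.2 233.3]
L -0.015 0.0105 [193.2 101.1] [190.9 208.3]
L 0.015 -0.0105 [292.3 116.3] [288.2 224.3]
L 0.015 0.0105 [274.4  92.9] [270.6 199.6]
```

>>> {"name": "move_arm", "arguments": {"increments": [[10,-2.3,-0.9,8,0.004,-0.001,0.001],[10,0,0,6,0,0,0],[10,0,0,0,0,0,0],[10,0,0,0,0,0,0]]}}

```text
time: 7.75
tool_pos: [0.6259, -0.0026, 0.2371]
tool_rot: [-3.141, 0.0, -1.565]
contact_force: [-0.2, 0.4, -0.2]
opening: 0.0179
```

```bash
python3 -c "
from h import *
rel([.626,-.0012,.2283],-1.563)"
```

```text
shift [-1.37 -0.13  8.79] turn [-0.0003  0.     -0.002 ] F [-0.2   0.38 -0.25] tq [ 0.01   0.064 -0.025] pos [ 0.6259 -0.0026  0.2371] rot [-3.1413  0.     -1.565 ] t 7.75 op 0.0179
```

>>> {"name": "move_arm", "arguments": {"increments": [[10,-1.6,0,3,0,0,-0.002],[10,0,0,3,0,0,0],[10,0,0,2,0,0,0],[10,0,0,0,0,0,0]]}}

```text
time: 8.25
tool_pos: [0.626, -0.0007, 0.2287]
tool_rot: [-3.141, -0.0, -1.562]
contact_force: [0.8, 0.7, -0.5]
opening: 0.0178
```

```bash
python3 -c "
from h import *
rel([.626,-.0012,.2283],-1.563)"
```

```text
shift [0.52 0.02 0.44] turn [-0.0008 -0.      0.0005] F [ 0.83  0.67 -0.53] tq [0.017 0.048 0.008] pos [ 0.626  -0.0007  0.2287] rot [-3.1408 -0.     -1.5625] t 8.25 op 0.0178
```

>>> {"name": "move_arm", "arguments": {"increments": [[10,0.3,0,1,0,0,0],[10,0,0,1,0,0,0],[10,0,0,0,0,0,0]]}}

```text
time: 8.62
tool_pos: [0.6263, -0.0009, 0.2283]
tool_rot: [-3.139, -0.0, -1.562]
contact_force: [0.8, -0.4, -1.0]
opening: 0.0183
```

>>> {"name": "move_arm", "arguments": {"increments": [[10,0,0,0.7,0,0,0],[10,0,0,0,0,0,0]]}}

```text
time: 8.88
tool_pos: [0.6264, -0.001, 0.2282]
tool_rot: [-3.138, -0.0, -1.562]
contact_force: [-0.1, 0.5, 1.3]
opening: 0.0181
```

>>> {"name": "move_arm", "arguments": {"increments": [[10,0,0,0.7,0,0,0],[10,0,0,0,0,0,0]]}}

```text
time: 9.12
tool_pos: [0.6264, -0.0009, 0.2282]
tool_rot: [-3.137, -0.0, -1.562]
contact_force: [-1.6, -0.0, 2.5]
opening: 0.0179
```

Run:
```python
from h import *
rel([.626,-.0012,.2283],-1.563)
d=snap('side','s9.png',(270,160,60,60),10)
P=lambda p:((proj(d,p)+.5-[270,160])*10-.5).round(1)
s=robot.observe(); R=Ro.from_euler('xyz',s['tool_rot']);t=s['tool_pos']
for n,q in(('collar under near L',(.011,.018,-.0113)),('near R',(.011,-.018,-.0113)),('leaf low near L',(.004,.012,-.0433)),('leaf low near R',(.004,-.012,-.0433))):
    print(n,P(t+R.apply([q[0],q[1],-q[2]])))
m=(.626,-.0012)
for dx in(-.015,.015):
  for dy in(-.0105,-.0075,.0075,.0105): print(dx,dy,P([m[0]+dx,m[1]+dy,.185]),P([m[0]+dx,m[1]+dy,.143]))
```

```text
shift [ 0.27  0.36 -0.14] turn [-0.0043 -0.0003  0.0006] F [-1.56 -0.03  2.48] tq [0.07  0.3   0.026] pos [ 0.6264 -0.0009  0.2282] rot [-3.1373e+00 -3.0000e-04 -1.5624e+00] t 9.12 op 0.0179
collar under near L [246.  196.9]
near R [387.3 179.8]
leaf low near L [254.5 298.8]
leaf low near R [346.6 287.1]
-0.015 -0.0105 [249.3 311.9] [241.6 460.9]
-0.015 -0.0075 [245.3 306.4] [237.8 455.1]
-0.015 0.0075 [225.9 278.9] [218.8 426.3]
-0.015 0.0105 [222.  273.5] [215.1 420.6]
0.015 -0.0105 [365.5 298.1] [355.5 446.4]
0.015 -0.0075 [361.2 292.6] [351.4 440.7]
0.015 0.0075 [340.4 265.5] [331.  412.2]
0.015 0.0105 [336.3 260.2] [327.1 406.6]
```

View pics/s9.png

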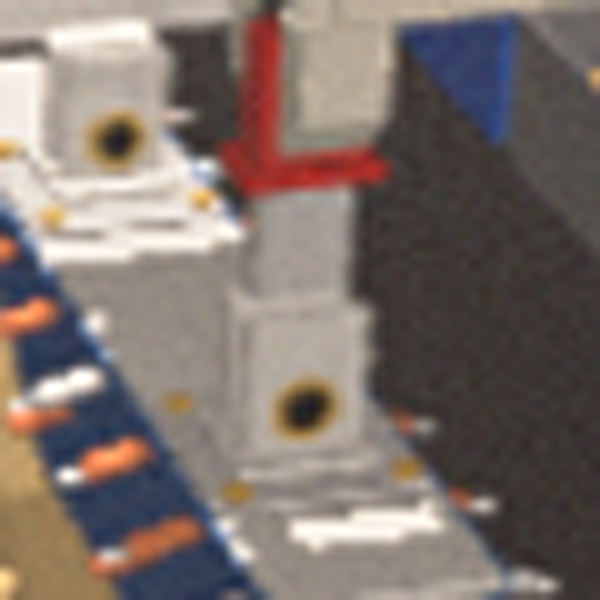

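>>> {"name": "move_arm", "arguments": {"increments": [[10,2.2,0,-1.5,-0.004,0,0],[10,0,0,0,0,0,0]]}}

```text
time: 9.43
tool_pos: [0.6264, -0.0034, 0.2287]
tool_rot: [3.141, -0.0, -1.562]
contact_force: [-1.1, 0.4, -1.2]
opening: 0.018
```

>>> {"name": "move_arm", "arguments": {"increments": [[10,0,0,1,0,0,0],[10,0,0,0.8,0,0,0],[10,0,0,0,0,0,0]]}}

```text
time: 9.8
tool_pos: [0.6264, -0.0036, 0.226]
tool_rot: [3.14, -0.0, -1.563]
contact_force: [-0.3, 0.2, 0.4]
opening: 0.0175
```

>>> {"name": "move_arm", "arguments": {"increments": [[10,0,0,1,0,0,0],[10,0,0,0,0,0,0]]}}

```text
time: 10.05
tool_pos: [0.6265, -0.0039, 0.2257]
tool_rot: [3.141, -0.001, -1.563]
contact_force: [-1.3, -0.6, -0.2]
opening: 0.0181
```

Going lower now; the earlier contact was a lug edge. Continue gently.

>>> {"name": "move_arm", "arguments": {"increments": [[10,-0.3,0,1,0,0,0],[10,0,0,0,0,0,0]]}}

```text
time: 10.3
tool_pos: [0.6266, -0.004, 0.2254]
tool_rot: [-3.141, -0.002, -1.563]
contact_force: [-0.8, -1.1, 0.8]
opening: 0.0178
```

>>> {"name": "move_arm", "arguments": {"increments": [[10,0,0,1,0,0,0],[10,0,0,0,0,0,0]]}}

```text
time: 10.55
tool_pos: [0.6268, -0.0043, 0.225]
tool_rot: [-3.14, -0.003, -1.563]
contact_force: [-1.1, -1.6, 2.6]
opening: 0.0179
```

>>> {"name": "move_arm", "arguments": {"increments": [[10,0,0,1.3,0,0,0],[10,0,0,0,0,0,0]]}}

```text
time: 10.8
tool_pos: [0.6271, -0.0047, 0.2245]
tool_rot: [-3.139, -0.004, -1.563]
contact_force: [-0.5, -1.2, 2.1]
opening: 0.0178
```

>>> {"name": "move_arm", "arguments": {"increments": [[10,1,0,0.5,0,0.004,0],[10,0,0,0,0,0,0]]}}

```text
time: 11.05
tool_pos: [0.6271, -0.0048, 0.2243]
tool_rot: [-3.138, -0.006, -1.563]
contact_force: [-0.9, -1.7, 3.7]
opening: 0.0179
```

>>> {"name": "move_arm", "arguments": {"increments": [[10,0,0,1.2,0,0,0],[10,0,0,0,0,0,0]]}}

```text
time: 11.3
tool_pos: [0.6271, -0.0049, 0.2243]
tool_rot: [-3.137, -0.007, -1.563]
contact_force: [-1.5, -0.3, 2.3]
opening: 0.0178
```

>>> {"name": "move_arm", "arguments": {"increments": [[10,0,0,1.5,0,0,0],[10,0,0,0,0,0,0]]}}

```text
time: 11.55
tool_pos: [0.627, -0.0048, 0.2243]
tool_rot: [-3.136, -0.007, -1.563]
contact_force: [-1.6, -0.4, 2.5]
opening: 0.0183
```

>>> {"name": "move_arm", "arguments": {"increments": [[10,0,0,-8,-0.003,0.005,0],[10,0,0,-15,0,0,0],[10,-20,0,-8,0,0,0],[10,-45,1,0,0,0,0],[10,-45,0,0,0,0,0],[10,-30,0,0,0,0,0],[10,-10,0,0,0,0,0],[10,0,0,0,0,0,0]]}}

```text
time: 12.55
tool_pos: [0.6242, 0.1559, 0.2556]
tool_rot: [-3.14, -0.009, -1.561]
contact_force: [0.8, -0.5, -0.8]
opening: 0.0178
```

```bash
python3 -c "
from h import *
rel([.625,.1549,.2363],-1.563)"
```

```text
shift [ 0.86 -0.72 19.3 ] turn [-0.0018 -0.0089  0.0019] F [ 0.78 -0.51 -0.75] tq [ 0.046  0.001 -0.045] pos [0.6242 0.1559 0.2556] rot [-3.1398 -0.0089 -1.5611] t 12.55 op 0.0178
```

>>> {"name": "move_arm", "arguments": {"increments": [[10,0.8,-0.7,6,-0.002,-0.009,0.002],[10,0,0,6,0,0,0],[10,0,0,2,0,0,0],[10,0,0,0,0,0,0]]}}

```text
time: 13.05
tool_pos: [0.6253, 0.1515, 0.2402]
tool_rot: [3.14, -0.0, -1.568]
contact_force: [0.1, 0.5, -0.7]
opening: 0.0181
```

```bash
python3 -c "
from h import *
rel([.625,.1549,.2290],-1.563)
snap('side','s10.png',(250,140,70,60),10)"
```

```text
shift [-3.45  0.27 11.23] turn [ 0.0013 -0.0002 -0.0045] F [ 0.13  0.52 -0.73] tq [0.059 0.032 0.006] pos [0.6253 0.1515 0.2402] rot [ 3.1403e+00 -2.0000e-04 -1.5675e+00] t 13.05 op 0.0181
```

View pics/s10.png

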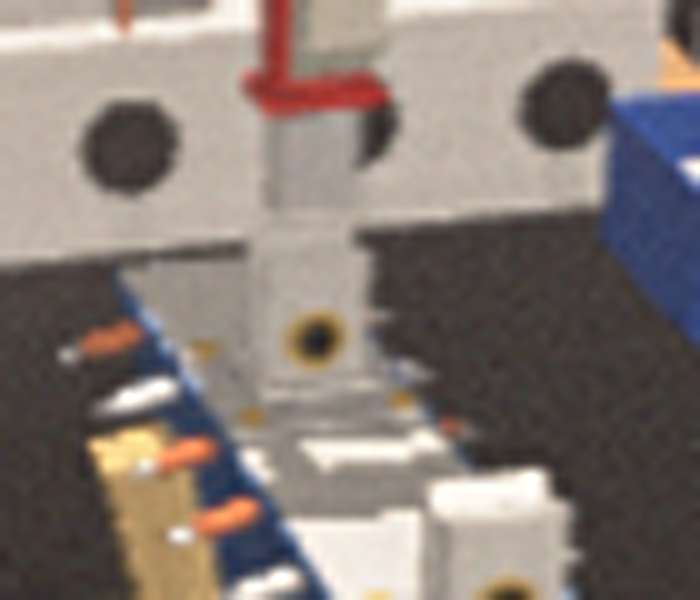

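>>> {"name": "move_arm", "arguments": {"increments": [[10,-3.3,0.3,5,0.001,0,-0.004],[10,0,0,4,0,0,0],[10,0,0,0,0,0,0],[10,0,0,0,0,0,0]]}}

```text
time: 13.6
tool_pos: [0.625, 0.1551, 0.2309]
tool_rot: [-3.141, -0.0, -1.563]
contact_force: [-0.3, 0.7, -0.8]
opening: 0.0179
```

```bash
python3 -c "
from h import *
rel([.625,.1549,.2273],-1.563)"
```

```text
shift [0.23 0.02 3.6 ] turn [-0.0002 -0.0001 -0.    ] F [-0.27  0.69 -0.78] tq [0.042 0.014 0.005] pos [0.625  0.1551 0.2309] rot [-3.1414e+00 -1.0000e-04 -1.5630e+00] t 13.6 op 0.0179
```

>>> {"name": "move_arm", "arguments": {"increments": [[10,0,0,1.5,0,0,0],[10,0,0,1.5,0,0,0],[10,0,0,0,0,0,0]]}}

```text
time: 13.98
tool_pos: [0.6251, 0.1552, 0.2279]
tool_rot: [-3.141, -0.0, -1.563]
contact_force: [0.1, 0.0, -1.7]
opening: 0.0177
```

>>> {"name": "move_arm", "arguments": {"increments": [[10,0,0,1,0,0,0],[10,0,0,1,0,0,0],[10,0,0,0,0,0,0]]}}

```text
time: 14.35
tool_pos: [0.6251, 0.1551, 0.2258]
tool_rot: [-3.141, -0.0, -1.563]
contact_force: [-0.3, 0.7, -1.0]
opening: 0.0178
```

>>> {"name": "move_arm", "arguments": {"increments": [[10,0,0,1,0,0,0],[10,0,0,0,0,0,0]]}}

```text
time: 14.6
tool_pos: [0.6251, 0.1551, 0.2248]
tool_rot: [-3.141, -0.0, -1.563]
contact_force: [0.5, 0.5, -0.1]
opening: 0.018
```

>>> {"name": "move_arm", "arguments": {"increments": [[10,0,0,1,0,0,0],[10,0,0,0,0,0,0]]}}

```text
time: 14.85
tool_pos: [0.6252, 0.1551, 0.2237]
tool_rot: [-3.141, -0.0, -1.563]
contact_force: [0.4, -0.4, -0.3]
opening: 0.018
```

>>> {"name": "move_arm", "arguments": {"increments": [[10,0,0,1,0,0,0],[10,0,0,0,0,0,0]]}}

```text
time: 15.1
tool_pos: [0.6252, 0.1552, 0.2226]
tool_rot: [-3.141, -0.0, -1.563]
contact_force: [-1.0, -0.2, 0.1]
opening: 0.0175
```

>>> {"name": "move_arm", "arguments": {"increments": [[10,0,0,1,0,0,0],[10,0,0,0,0,0,0]]}}

```text
time: 15.35
tool_pos: [0.6252, 0.1551, 0.2216]
tool_rot: [-3.141, -0.0, -1.563]
contact_force: [-0.9, -0.2, -0.6]
opening: 0.0179
```

>>> {"name": "move_arm", "arguments": {"increments": [[10,0,0,2,0,0,0],[10,0,0,2,0,0,0],[10,0,0,2,0,0,0],[10,0,0,0,0,0,0]]}}

```text
time: 15.85
tool_pos: [0.6251, 0.1551, 0.215]
tool_rot: [-3.141, -0.0, -1.563]
contact_force: [-0.0, 0.0, -1.2]
opening: 0.0175
```

>>> {"name": "move_arm", "arguments": {"increments": [[10,0,0,2,0,0,0],[10,0,0,2,0,0,0],[10,0,0,2,0,0,0],[10,0,0,0,0,0,0]]}}

```text
time: 16.35
tool_pos: [0.6251, 0.1551, 0.2085]
tool_rot: [-3.141, -0.0, -1.563]
contact_force: [-0.1, 0.2, -0.7]
opening: 0.018
```

```bash
python3 -c "
from h import *
rel([.625,.1549,.1963],-1.563)
snap('side','s11.png',(250,140,70,60),10)"
```

```text
shift [ 0.2   0.11 12.23] turn [-0.0005 -0.0001 -0.0001] F [-0.1   0.21 -0.71] tq [ 0.037  0.025 -0.042] pos [0.6251 0.1551 0.2085] rot [-3.1411e+00 -1.0000e-04 -1.5631e+00] t 16.35 op 0.018
```

View pics/s11.png

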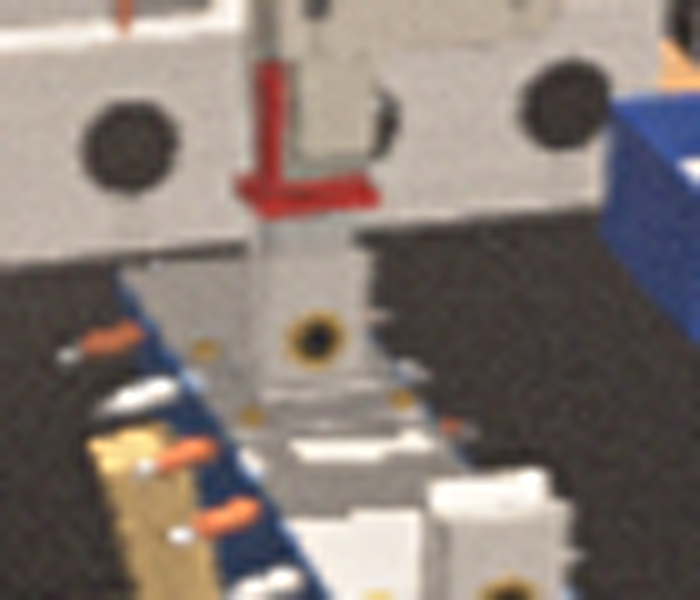

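>>> {"name": "move_arm", "arguments": {"increments": [[10,0,0,2,0,0,0],[10,0,0,2,0,0,0],[10,0,0,2,0,0,0],[10,0,0,0,0,0,0]]}}

```text
time: 16.9
tool_pos: [0.6252, 0.1551, 0.2023]
tool_rot: [-3.141, -0.0, -1.563]
contact_force: [-0.3, -0.1, -0.3]
opening: 0.0182
```

>>> {"name": "move_arm", "arguments": {"increments": [[10,0,0,2,0,0,0],[10,0,0,1,0,0,0],[10,0,0,1,0,0,0],[10,0,0,0,0,0,0]]}}

```text
time: 17.4
tool_pos: [0.6252, 0.1551, 0.1981]
tool_rot: [-3.141, 0.0, -1.563]
contact_force: [0.7, 0.8, -0.7]
opening: 0.0177
```

>>> {"name": "move_arm", "arguments": {"increments": [[10,0,0,1,0,0,0],[10,0,0,0,0,0,0]]}}

```text
time: 17.65
tool_pos: [0.6252, 0.1552, 0.197]
tool_rot: [-3.141, -0.0, -1.563]
contact_force: [-0.4, 0.5, -0.8]
opening: 0.0181
```

>>> {"name": "move_arm", "arguments": {"increments": [[10,0,0,0.8,0,0,0],[10,0,0,0,0,0,0]]}}

```text
time: 17.9
tool_pos: [0.6253, 0.1551, 0.1964]
tool_rot: [-3.14, -0.0, -1.563]
contact_force: [-0.1, 0.4, -1.0]
opening: 0.0177
```

>>> {"name": "move_arm", "arguments": {"increments": [[10,0,0,0.8,0,0,0],[10,0,0,0,0,0,0]]}}

```text
time: 18.15
tool_pos: [0.6254, 0.1552, 0.1963]
tool_rot: [-3.139, 0.0, -1.563]
contact_force: [0.1, 0.2, -0.4]
opening: 0.0176
```

>>> {"name": "move_arm", "arguments": {"increments": [[10,0,0,0.8,0,0,0],[10,0,0,0,0,0,0]]}}

```text
time: 18.4
tool_pos: [0.6254, 0.1552, 0.1963]
tool_rot: [-3.139, 0.0, -1.563]
contact_force: [0.2, -0.4, -0.5]
opening: 0.0179
```

>>> {"name": "move_arm", "arguments": {"increments": [[20,0,0,0,0,0,0],[24,0,0,0,0,0,0],[32,0,0,0,0,0,0],[40,0,0,0,0,0,0],[44,0,0,-10,0,0,0],[44,0,0,-30,0,0,0],[44,0,0,-25,0,0,0],[44,0,0,0,0,0,0]]}}

```text
time: 19.4
tool_pos: [0.6255, 0.1552, 0.2639]
tool_rot: [-3.138, 0.0, -1.563]
contact_force: [0.2, -0.0, -0.5]
opening: 0.0439
```

```bash
python3 -c "
from h import *
rel([.5294,-.2427,.15],-1.400)
snap('side','s12.png',(250,140,70,60),10)"
```

```text
shift [397.15  99.59 113.53] turn [-3.30e-03 -1.00e-04 -1.63e-01] F [ 0.18 -0.03 -0.5 ] tq [ 0.105  0.007 -0.013] pos [0.6255 0.1552 0.2639] rot [-3.1383e+00  2.0000e-04 -1.5630e+00] t 19.4 op 0.0439
```

View pics/s12.png

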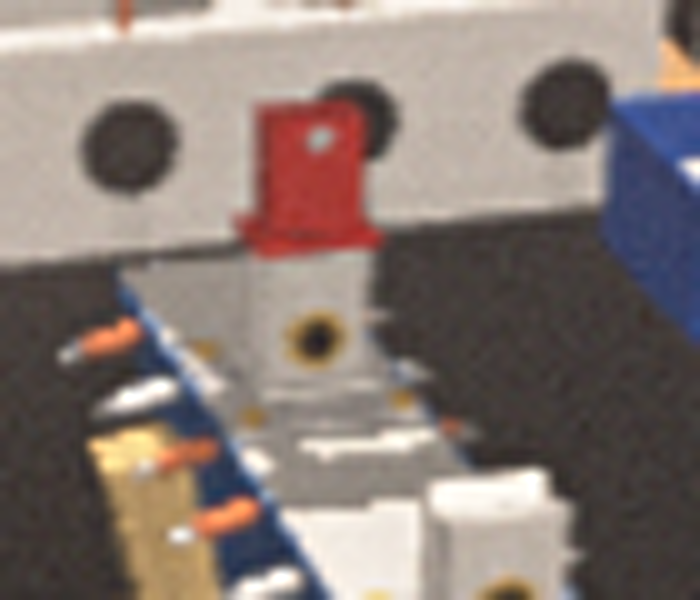

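>>> {"name": "move_arm", "arguments": {"increments": [[44,40,9,0,-0.003,0,0],[44,45,11,0,0,0,-0.03],[44,45,11,0,0,0,-0.03],[44,45,11,0,0,0,-0.03],[44,45,11,0,0,0,-0.03],[44,45,11,5,0,0,-0.03],[44,45,11,10,0,0,0],[44,30,8,20,0,0,0],[44,20,5,20,0,0,0],[44,0,0,10,0,0,0],[44,0,0,0,0,0,0]]}}

```text
time: 20.82
tool_pos: [0.5606, -0.2189, 0.1813]
tool_rot: [3.121, 0.01, -1.406]
contact_force: [-0.0, 0.1, 0.4]
opening: 0.044
```

```bash
python3 -c "
from h import *
rel([.5294,-.2427,.12],-1.400)"
```

```text
shift [18.93 33.42 61.85] turn [ 0.0204  0.0099 -0.0062] F [-0.04  0.08  0.44] tq [ 0.028 -0.031  0.007] pos [ 0.5606 -0.2189  0.1813] rot [ 3.1212  0.0098 -1.4063] t 20.82 op 0.044
```

>>> {"name": "move_arm", "arguments": {"increments": [[44,18,33,10,0.02,0.01,-0.006],[44,0,0,15,0,0,0],[44,0,0,15,0,0,0],[44,0,0,0,0,0,0]]}}

```text
time: 21.32
tool_pos: [0.533, -0.2386, 0.1421]
tool_rot: [-3.138, -0.002, -1.395]
contact_force: [0.7, -0.3, 0.1]
opening: 0.0444
```

```bash
python3 -c "
from h import *
rel([.5294,-.2427,.12],-1.400)"
```

```text
shift [ 3.4   4.29 22.09] turn [-0.0032 -0.0016  0.005 ] F [ 0.67 -0.28  0.09] tq [ 0.002 -0.015  0.006] pos [ 0.533  -0.2386  0.1421] rot [-3.1384e+00 -1.6000e-03 -1.3950e+00] t 21.32 op 0.0444
```

>>> {"name": "move_arm", "arguments": {"increments": [[44,3.4,4.2,10,-0.003,-0.002,0.005],[44,0,0,10,0,0,0],[44,0,0,10,0,0,0],[44,0,0,0,0,0,0]]}}

```text
time: 21.82
tool_pos: [0.5305, -0.2422, 0.1103]
tool_rot: [-3.141, 0.0, -1.399]
contact_force: [-0.1, 0.4, 1.2]
opening: 0.0437
```

```bash
python3 -c "
from h import *
rel([.5294,-.2427,.0715],-1.400)
snap('side','s13.png',(230,220,100,100),6)"
```

```text
shift [ 0.29  1.17 38.82] turn [-0.0007  0.0001  0.0013] F [-0.1   0.38  1.17] tq [-0.026  0.051 -0.059] pos [ 0.5305 -0.2422  0.1103] rot [-3.1409e+00  1.0000e-04 -1.3987e+00] t 21.82 op 0.0437
```

View pics/s13.png

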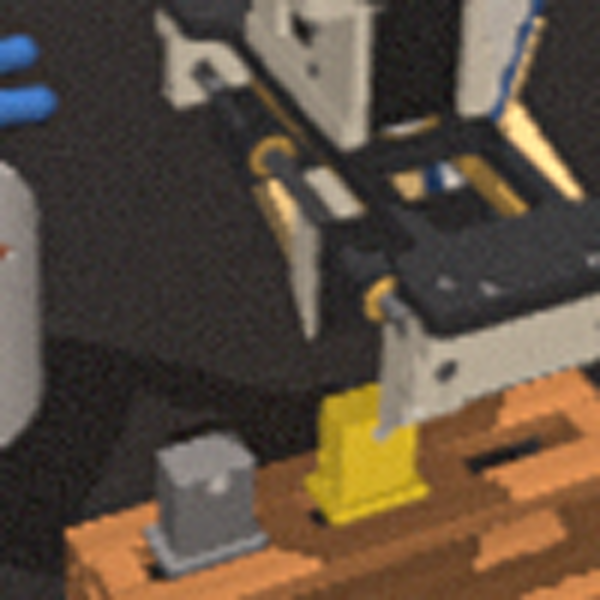

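>>> {"name": "move_arm", "arguments": {"increments": [[44,0.3,1.1,12,0,0,0.001],[44,0,0,12,0,0,0],[44,0,0,9,0,0,0],[44,0,0,1,0,0,0],[44,0,0,0,0,0,0]]}}

```text
time: 22.5
tool_pos: [0.5299, -0.2431, 0.0746]
tool_rot: [-3.14, -0.001, -1.4]
contact_force: [0.5, -0.3, -0.0]
opening: 0.0441
```

```bash
python3 -c "
from h import *
rel([.5294,-.2427,.0715],-1.400)"
```

```text
shift [-0.45  0.42  3.08] turn [-0.0018 -0.0008  0.0001] F [ 0.51 -0.27 -0.02] tq [ 0.008  0.038 -0.006] pos [ 0.5299 -0.2431  0.0746] rot [-3.1398e+00 -8.0000e-04 -1.3999e+00] t 22.5 op 0.0441
```

>>> {"name": "move_arm", "arguments": {"increments": [[44,-0.4,0.4,3,-0.002,-0.001,0],[30,0,0,0,0,0,0],[20,0,0,0,0,0,0],[17,0,0,0,0,0,0],[14,0,0,0,0,0,0],[10,0,0,0,0,0,0],[10,0,0,0,0,0,0]], "newtons": 25}}

```text
time: 23.38
tool_pos: [0.5299, -0.243, 0.0723]
tool_rot: [-3.141, -0.001, -1.4]
contact_force: [0.7, -0.1, -0.5]
opening: 0.0177
```

```bash
python3 -c "
from h import *
rel([.5294,-.2427,.0715],-1.400)"
```

```text
shift [-0.33  0.42  0.81] turn [-0.001  -0.0009  0.0001] F [ 0.74 -0.12 -0.53] tq [ 0.026 -0.017 -0.027] pos [ 0.5299 -0.243   0.0723] rot [-3.1406e+00 -9.0000e-04 -1.3999e+00] t 23.38 op 0.0177
```

>>> {"name": "move_arm", "arguments": {"increments": [[10,0,0,-15,0,0,0],[10,0,0,-30,0,0,0],[10,0,0,-45,0,0,0],[10,0,0,-50,0,0,0],[10,0,0,-40,0,0,0.08],[10,0,0,-15,0,0,0.08],[10,0,0,0,0,0,0]]}}

```text
time: 24.25
tool_pos: [0.5293, -0.2425, 0.2799]
tool_rot: [-3.137, -0.003, -1.564]
contact_force: [0.1, -0.5, -1.7]
opening: 0.0181
```

```bash
python3 -c "
from h import *
rel([.627,-.0047,.255],-1.563)"
```

```text
shift [-237.21  -99.28   24.64] turn [-0.0048 -0.003  -0.0006] F [ 0.09 -0.47 -1.68] tq [ 0.02   0.047 -0.003] pos [ 0.5293 -0.2425  0.2799] rot [-3.1368e+00 -3.0000e-03 -1.5636e+00] t 24.25 op 0.0181
```

>>> {"name": "move_arm", "arguments": {"increments": [[10,-42,-18,0,-0.005,-0.003,0],[10,-45,-19,0,0,0,0],[10,-45,-19,2,0,0,0],[10,-45,-19,2,0,0,0],[10,-35,-15,2,0,0,0],[10,-10,-4,0,0,0,0],[10,0,0,0,0,0,0]]}}

```text
time: 25.12
tool_pos: [0.6207, -0.0138, 0.2686]
tool_rot: [3.132, 0.001, -1.554]
contact_force: [-0.6, 0.3, -1.1]
opening: 0.0183
```

```bash
python3 -c "
from h import *
rel([.627,-.0047,.245],-1.563)"
```

```text
shift [-8.96 -6.69 23.51] turn [0.0093 0.0013 0.0089] F [-0.56  0.28 -1.11] tq [0.025 0.041 0.012] pos [ 0.6207 -0.0138  0.2686] rot [ 3.1323e+00  1.3000e-03 -1.5541e+00] t 25.12 op 0.0183
```

>>> {"name": "move_arm", "arguments": {"increments": [[10,-8.9,-6.6,8,0.009,0.001,0.009],[10,0,0,8,0,0,0],[10,0,0,0,0,0,0]]}}

```text
time: 25.5
tool_pos: [0.6265, -0.0073, 0.2508]
tool_rot: [3.14, -0.0, -1.567]
contact_force: [0.7, -0.4, -1.0]
opening: 0.0182
```

```bash
python3 -c "
from h import *
rel([.627,-.0047,.2363],-1.563)"
```

```text
shift [-2.57 -0.51 14.48] turn [ 0.0013 -0.0005 -0.0036] F [ 0.73 -0.36 -0.95] tq [ 0.037 -0.011  0.05 ] pos [ 0.6265 -0.0073  0.2508] rot [ 3.1402e+00 -5.0000e-04 -1.5666e+00] t 25.5 op 0.0182
```

>>> {"name": "move_arm", "arguments": {"increments": [[10,-2.6,-0.5,7,0.001,0,-0.004],[10,0,0,5,0,0,0],[10,0,0,0,0,0,0],[10,0,0,0,0,0,0]]}}

```text
time: 26.0
tool_pos: [0.6269, -0.0056, 0.2382]
tool_rot: [-3.142, -0.001, -1.564]
contact_force: [-0.1, 0.1, -1.1]
opening: 0.0178
```

```bash
python3 -c "
from h import *
rel([.627,-.0047,.2323],-1.563)
snap('side','s14.png',(270,160,60,60),10)"
```

```text
shift [-0.87 -0.09  5.92] turn [-0.     -0.0006 -0.0005] F [-0.14  0.14 -1.08] tq [ 0.001  0.017 -0.032] pos [ 0.6269 -0.0056  0.2382] rot [-3.1415e+00 -6.0000e-04 -1.5635e+00] t 26.0 op 0.0178
```

View pics/s14.png

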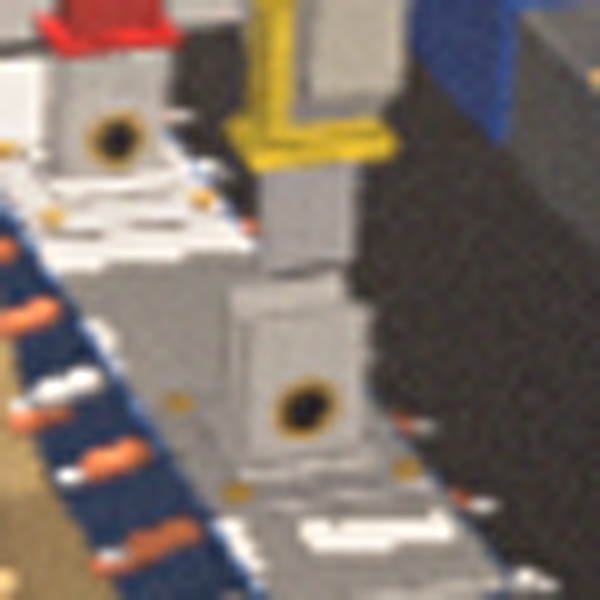

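>>> {"name": "move_arm", "arguments": {"increments": [[10,-0.8,0.6,4,0,-0.001,0],[10,0,0,2,0,0,0],[10,0,0,0,0,0,0]]}}

```text
time: 26.42
tool_pos: [0.6263, -0.0047, 0.2321]
tool_rot: [-3.141, 0.0, -1.563]
contact_force: [-0.3, 1.0, -0.0]
opening: 0.018
```

>>> {"name": "move_arm", "arguments": {"increments": [[10,0,0,1.2,0,0,0],[10,0,0,1.2,0,0,0],[10,0,0,0,0,0,0]]}}

```text
time: 26.8
tool_pos: [0.6264, -0.0047, 0.2296]
tool_rot: [-3.141, 0.0, -1.563]
contact_force: [-0.5, -0.3, -0.1]
opening: 0.0177
```

>>> {"name": "move_arm", "arguments": {"increments": [[10,0,0,1,0,0,0],[10,0,0,1,0,0,0],[10,0,0,0,0,0,0]]}}

```text
time: 27.18
tool_pos: [0.6265, -0.0047, 0.2275]
tool_rot: [-3.141, 0.0, -1.563]
contact_force: [-0.1, 0.0, 0.1]
opening: 0.0177
```

>>> {"name": "move_arm", "arguments": {"increments": [[10,0,0.2,1,0,0,0],[10,0,0,1,0,0,0],[10,0,0,0,0,0,0]]}}

```text
time: 27.55
tool_pos: [0.6262, -0.0047, 0.2254]
tool_rot: [-3.141, 0.0, -1.563]
contact_force: [-0.2, 0.6, -0.2]
opening: 0.0182
```

>>> {"name": "move_arm", "arguments": {"increments": [[10,0,0,1,0,0,0],[10,0,0,1,0,0,0],[10,0,0,0,0,0,0]]}}

```text
time: 27.92
tool_pos: [0.6262, -0.0047, 0.2232]
tool_rot: [-3.141, 0.0, -1.563]
contact_force: [-0.5, -0.6, -1.2]
opening: 0.0176
```

>>> {"name": "move_arm", "arguments": {"increments": [[10,0,0,1,0,0,0],[10,0,0,1,0,0,0],[10,0,0,0,0,0,0]]}}

```text
time: 28.3
tool_pos: [0.6262, -0.0047, 0.2211]
tool_rot: [-3.141, 0.0, -1.563]
contact_force: [-0.4, -0.3, -0.9]
opening: 0.0177
```

>>> {"name": "move_arm", "arguments": {"increments": [[10,0,0,2,0,0,0],[10,0,0,2,0,0,0],[10,0,0,2,0,0,0],[10,0,0,0,0,0,0]]}}

```text
time: 28.8
tool_pos: [0.6262, -0.0047, 0.2145]
tool_rot: [-3.141, 0.0, -1.563]
contact_force: [-1.0, 0.7, -1.3]
opening: 0.0178
```

>>> {"name": "move_arm", "arguments": {"increments": [[10,0,0,2,0,0,0],[10,0,0,2,0,0,0],[10,0,0,2,0,0,0],[10,0,0,0,0,0,0]]}}

```text
time: 29.3
tool_pos: [0.6262, -0.0047, 0.2081]
tool_rot: [-3.141, 0.0, -1.563]
contact_force: [0.3, 1.2, -0.9]
opening: 0.0179
```

>>> {"name": "move_arm", "arguments": {"increments": [[10,0,0,2,0,0,0],[10,0,0,2,0,0,0],[10,0,0,2,0,0,0],[10,0,0,0,0,0,0]]}}

```text
time: 29.8
tool_pos: [0.6262, -0.0047, 0.2016]
tool_rot: [-3.141, 0.0, -1.563]
contact_force: [-0.3, -0.1, -0.6]
opening: 0.0182
```

>>> {"name": "move_arm", "arguments": {"increments": [[10,0,0,1,0,0,0],[10,0,0,1,0,0,0],[10,0,0,0,0,0,0]]}}

```text
time: 30.18
tool_pos: [0.6263, -0.0047, 0.1996]
tool_rot: [-3.141, 0.0, -1.563]
contact_force: [-0.1, -0.4, -0.4]
opening: 0.0176
```

>>> {"name": "move_arm", "arguments": {"increments": [[10,0,0,1,0,0,0],[10,0,0,0.8,0,0,0],[10,0,0,0,0,0,0]]}}

```text
time: 30.55
tool_pos: [0.6263, -0.0047, 0.1977]
tool_rot: [-3.141, 0.0, -1.563]
contact_force: [-0.9, 0.7, -0.8]
opening: 0.018
```

>>> {"name": "move_arm", "arguments": {"increments": [[10,0,0,0.8,0,0,0],[10,0,0,0,0,0,0]]}}

```text
time: 30.8
tool_pos: [0.6264, -0.0047, 0.1973]
tool_rot: [-3.14, 0.0, -1.563]
contact_force: [-0.4, 0.7, -0.9]
opening: 0.0177
```

>>> {"name": "move_arm", "arguments": {"increments": [[10,0,0,0.8,0,0,0],[10,0,0,0,0,0,0]]}}

```text
time: 31.05
tool_pos: [0.6265, -0.0047, 0.1973]
tool_rot: [-3.139, 0.0, -1.563]
contact_force: [-0.2, 0.1, -0.4]
opening: 0.0178
```

Seated exactly at the expected height. Release and withdraw.

>>> {"name": "move_arm", "arguments": {"increments": [[20,0,0,0,0,0,0],[24,0,0,0,0,0,0],[32,0,0,0,0,0,0],[40,0,0,0,0,0,0],[44,0,0,-10,0,0,0],[44,0,0,-30,0,0,0],[44,0,0,-40,0,0,0],[44,0,0,-20,0,0,0],[44,40,0,0,0,0,0],[44,50,10,0,0,0,0],[44,50,10,0,0,0,0],[44,0,0,0,0,0,0]]}}

```text
time: 32.55
tool_pos: [0.6077, -0.148, 0.306]
tool_rot: [-3.133, -0.002, -1.561]
contact_force: [0.7, 1.4, 0.1]
opening: 0.0439
```

Run:
```python
from h import *
snap('side','s15.png',(190,130,160,150),5); d=snap('top','t15.png',(180,130,200,120),4)
rel([.6,0,.3])
```

```text
shift [-144.85    6.56    5.95] turn 0 F [ 0.73  0.38 -0.7 ] tq [0.057 0.029 0.008] pos [ 0.6085 -0.1447  0.3061] rot [-3.1327e+00 -6.0000e-04 -1.5573e+00] t 32.65 op 0.0441
```

View pics/s15.png

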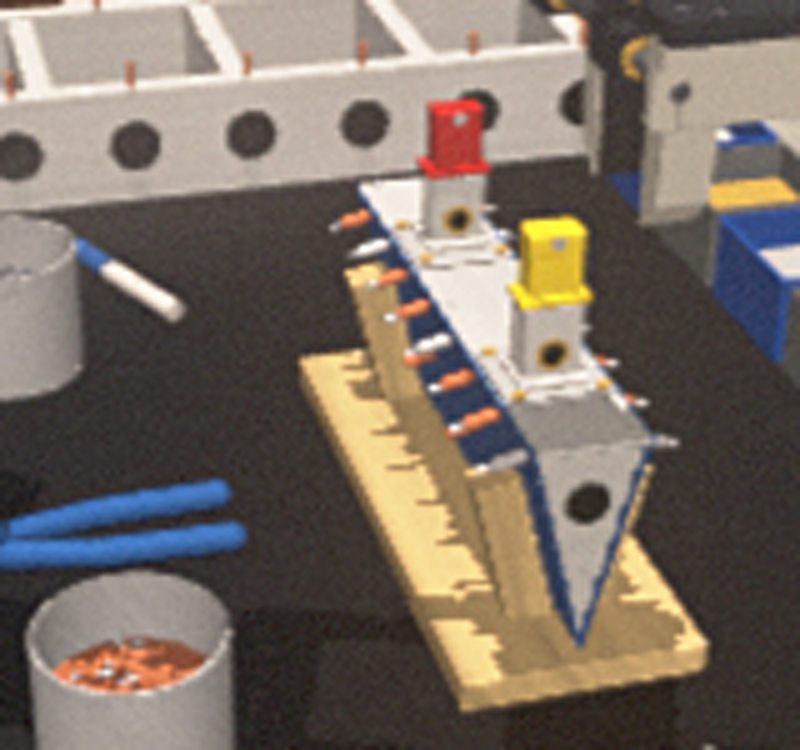

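View pics/t15.png

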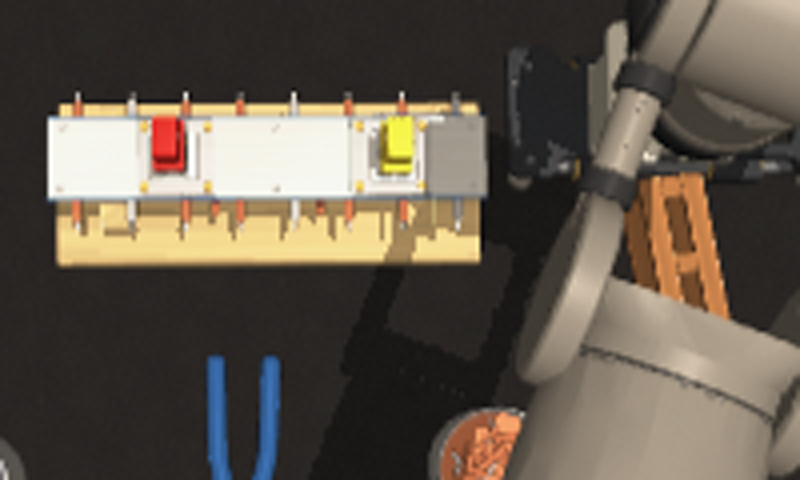

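>>> {"name": "move_arm", "arguments": {"increments": [[44,0,0,0,0,0,0],[44,0,0,0,0,0,0]]}}

```text
time: 32.9
tool_pos: [0.609, -0.1423, 0.3066]
tool_rot: [-3.132, -0.0, -1.554]
contact_force: [0.1, 0.4, -0.0]
opening: 0.0441
```

```bash
python3 -c "
from h import *
print(np.abs(robot.observe()['qvel']).max()); print(robot.hand_in())"
```

```text
0.01534184218649467
the job is handed in; nothing more can be done
None
```

The red blade is now in the left fork and the yellow one in the right. Both are let go, upright and home, and I handed the job in at about 33 s.

- **Feeling the forks:** My first touch at the right fork was off to one side and met the edge of the lug with about 2.5 N. I backed off and shifted sideways. The red blade then jammed 4 mm below the lug tops, with the readings I took reaching 3.7 N at most, and I withdrew it without forcing. In the left fork it went down the full 32 mm with only sensor noise on the force reading. The yellow blade then went into the right fork just as freely.
- **Last checks:** Each blade stopped at the height expected for a collar resting on the lugs. The closing side and top pictures show both blades upright on their forks, roughly centred (within about 1 mm), with the gripper clear of everything.
- **Disagreement:** The camera estimate of the right fork's middle was about 3.6 mm off along y from where I felt it. That is more than the stated fork offset, so part of it is measurement error. I used the felt position for the yellow blade.
- **Not checked at the end:** The arm hid the grey blade in the last top picture. It was last seen still in the rack just before I took the yellow one, and I did not touch it.

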